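# Stand the fallen bottle back in its bay

## Task

On the lab bench's bottle mat one square bottle has tipped over and lies on its side, reaching out of its now empty bay. Stand it upright on its base in the middle of that empty bay, in line with the two containers still standing in the other bays, and let go. Do not knock over those two or push them out of place.

Things in the scene. Friction and masses are not known exactly. Their poses are not given: they have to be found in the camera images.
- fallen_bottle: White square plastic bottle lying on a flat side on the mat. Body 44 x 44 mm, 92 mm long, then a round black cap 32 mm across; 120 mm overall; 0.11 to 0.22 kg. Origin: centre of its base; z axis from base to cap (level while lying), x and y square to the side faces. Its base lies in the empty bay (origin 22 mm above the mat), its cap points to mat -x within 17 degrees, to the left as the robot sees it.
- bottle_mat: Fixed black mat, 4 mm thick, 380 mm along y, x from -155 to +55 mm; origin on the bench under the middle bay's centre, z up. The row of bays runs away from the robot, open to its left. Aluminium back rail at x = +50 mm and fins (4 mm thick, x -45 to +50 mm, at y -180, -60, 60, 180 mm), tops 16 mm above the bench, form three bays centred at x = 0, y = -120, 0, +120 mm. Two hold standing containers; any one may be the empty one.
- standing_bottle: A loose square bottle of the same kind and size (44 x 44 mm, 120 mm tall), standing in another bay: to be left alone. Origin at the centre of its base, z up to the cap.
- spray_can: A loose round metal spray can, 50 mm across and 145 mm tall with its grey cap, standing in another bay: to be left alone. Origin at the centre of its base, z up.
There are look-alikes about, which are no part of the job. Leave any blue, purple or yellow look-alike of the fallen_bottle alone.

How it is judged:
By the outcome, as a careful person would: the job done as asked, in the order asked, and still so for the second after the job is handed in, with the robot touching nothing.
It also fails if it takes over 38 s, if anything falls off the work surface, if the arm or the gripper's body presses on something with over 40 N, if the wrist force passes 120 N, or if a joint passes its speed limit or range.

## Robot

A 7-joint arm with a two-finger parallel gripper is mounted at the origin on the work surface. World frame = base frame: x ahead of the robot, y to its left, z up, the work surface at z = 0. Lengths are in m, angles in rad, forces in N, time in s.
With the tool pointing down it reaches from about 0.35 to 0.9 m from the base axis. Payload 7.2 kg.
Tool frame: the origin (TCP) lies at the centre of the arm's flange, where the gripper is bolted on; the fingertips stand ahead of it and the grasp point (between the pads) lies 163 mm ahead of it (ctrl.nose_length is the z of the fingertips in the tool frame, in m); z points along the fingers, y is the line along which they close (so a half turn about z gives the same grasp; the last joint's range is limited). The gripper opens to 88 mm and grips with 3 to 60 N. Pads are 20 mm wide; open, the fingers measure 115 mm over their backs; the gripper's body (75 mm by 178 mm) begins 61 mm behind the grasp point.
Start: joints at [-0.068, 0.411, -0.013, 1.596, 0.006, 1.134, -0.082], TCP at [0.625, -0, 0.405] pointing down, gripper open.
Joint ranges: [-2.95, 2.95], [-0.29, 1.99], [-1.47, 1.44], [0.14, 2.54], [-1.03, 4.17], [0.13, 1.85], [-2.86, 2.86]. Speed limits (rad/s): [2.39, 2.39, 3.01, 3.01, 3.14, 3.14, 3.14].

## Interface

Orientations are given as a unit quaternion [x, y, z, w].
In Python, from rig import ctrl gives the robot as it stands. The module is installed in compiled form; this text tells all that it offers.
- The arm moves only by the tool play_rows, never from a script. Its argument "series" is a list of rows, each a list of 4 numbers: the shift along the world's x, y, z in m, then the turn about the world's z in degrees. In form: [[dx, dy, dz, turn], ...]. A call has 1 to 8 rows; each row shifts and turns the commanded pose from where the row before left it; what a row does not reach is not made up. A row lasts 1/10 s, in which the tool goes at most 50 mm and 8.59 degrees, less where a joint would pass 70% of its speed; a pose out of reach is approached as far as the arm can. A call is refused whole if a number of a shift passes 0.05 or a number of a turn 8.59, either way. A call with a gripper value outside its range is refused whole. "hand" is the gripper's target within -1 to 1 (shut at 1, half-way at 0, fully open at -1), set as the call begins (left out, the last holds). The fingers move at their own pace and stop on an object; "newtons" is the grip in N (left out, the last holds). Time passes only in rows, so rows that do not move let the fingers close. It gives the time, the measured TCP pose, the force and the opening at its end, in the units of the state.
- ctrl.state(): the state, without advancing time (a new reading comes with each control period).
- ctrl.snapshot(name): name is "scene" or "side" or "wrist"; returns (picture, depth): 400x640x3 uint8, red, green, blue; 400x640 float32, m along the optical axis (not along the pixel's ray), 0 where there is no reading.
- ctrl.camera_model(name): a dict with "fx", "fy", "cx", "cy" (pixels), "extrinsics" (4x4, takes a point from camera to world coordinates). Camera axes: x right, y down, z forward; pixel columns grow to the right and rows downward; lengths in m; the calibration is good to about 2 mm. A picture is of the moment at which its call begins: read the wrist's pose just before it. camera_model takes no time and is no camera call; for the wrist camera it gives the pose at the moment of the call.
- ctrl.sign_off(): hands the job in, once; it reports no verdict.
The state is a dict: "time": time; "joint_pos": joint angles; "joint_vel": joint speeds; "joint_torque": joint torques, N m; "tool_pos": TCP position; "tool_rot": TCP orientation; "force": force on the tool from outside, world axes, zero at the start; "torque": the same for the moment, N m; "gripper_width": opening from 0.0 (shut) to 1.0 (fully open).
Only numpy, scipy, OpenCV 4.12 (cv2) and the standard library are available. Lean on these libraries where they do the work, as an engineer would, in place of code of your own. Each camera call takes 0.05 s, during which the arm holds its last target. There are 200 camera calls.

## Working session

There is one attempt and no reset: what is moved stays moved. The work goes in short steps, Python scripts to look and compute and a tool call to move; the robot and the scene stay as the last step left them, time stands still between calls to the robot, and variables do not carry over. Pictures are saved under pics/ and viewed, on a budget of 10 in all, crops included, one or two more only if the job needs it, and the job is handed in when it is done.

Besides the shell and the picture viewer there is one more tool, called after "Call:" by a JSON object that holds its "op" and its "data". play_rows: Moves the arm, as the interface text tells. Its arguments: {"type":"object","properties":{"series":{"type":"array"},"hand":{"type":"number"},"newtons":{"type":"number"}},"required":["series"]}

```bash
mkdir -p pics; cat > h.py <<'E'
import numpy as np, cv2, json
from rig import ctrl
def snap(n):
    m=ctrl.camera_model(n); p,d=ctrl.snapshot(n); return p,d,m
def pts(d,m):
    v,u=np.mgrid[:d.shape[0],:d.shape[1]]
    P=np.stack([(u-m['cx'])/m['fx']*d,(v-m['cy'])/m['fy']*d,d],-1)
    E=np.array(m['extrinsics']); return P@E[:3,:3].T+E[:3,3]
E
python3 - <<'E'
from h import *
for n in("scene","side"):
    p,d,m=snap(n); cv2.imwrite(f"pics/{n}0.png",p[...,::-1]); np.savez(f"{n}0.npz",p=p,d=d,P=pts(d,m))
    print(n,np.round(m['extrinsics'],3).tolist(),m['fx'])
s=ctrl.state();print(s['time'],s['tool_pos'],s['tool_rot'],s['force'],s['gripper_width'],ctrl.nose_length)
E
```

```text
scene [[0.437, 0.576, -0.691, 1.02], [0.899, -0.272, 0.342, -0.345], [0.009, -0.771, -0.637, 0.581], [0.0, 0.0, 0.0, 1.0]] 375.4994855487828
side [[0.832, -0.412, 0.372, -0.017], [-0.555, -0.634, 0.54, -0.795], [0.013, -0.655, -0.755, 1.064], [0.0, 0.0, 0.0, 1.0]] 500.99980873773325
0.1 [ 6.24818151e-01 -2.16688261e-05  4.03907959e-01] [ 7.07088806e-01  7.07124403e-01 -5.45584319e-04 -4.49251467e-04] [-1.41678264  0.99401043 -0.84256523] 1.0050731587598798 0.182
```

View pics/scene0.png

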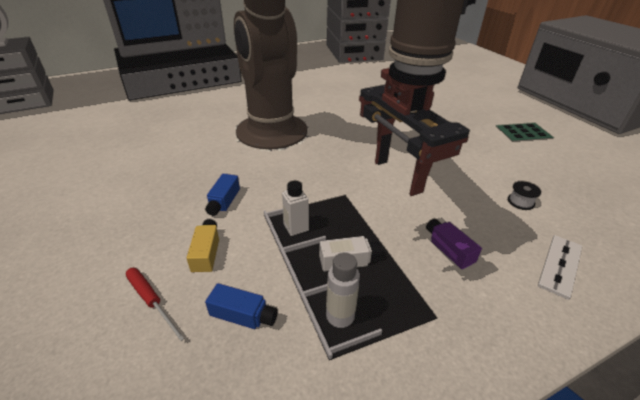

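View pics/side0.png

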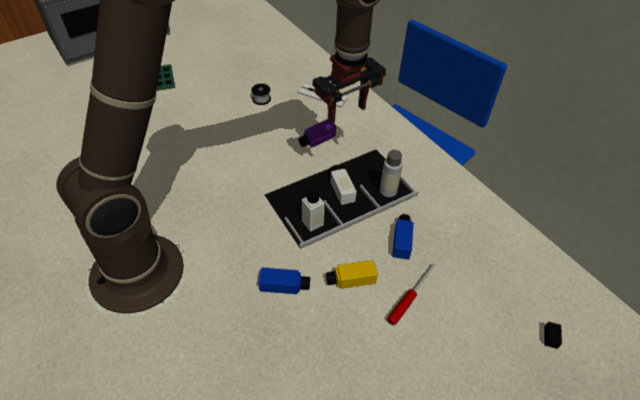

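The fallen bottle is in the middle bay, with the cap (around 330–350,240 in the scene view) hidden. The rail is on the robot's right, so mat x ≈ world −y and mat y ≈ world +x. Next I'll measure positions from depth.

```bash
python3 - <<'E'
from h import *
for n in("scene","side"):
    z=np.load(f"{n}0.npz"); P=z['P'];p=z['p'].astype(int);d=z['d']
    X,Y,Z=P[...,0],P[...,1],P[...,2]
    roi=(d>0)&(X>.35)&(X<.95)&(abs(Y)<.35)
    br=p.sum(-1); 
    mat=roi&(br<120)&(abs(Z-.004)<.006)
    nl,lab,st,_=cv2.connectedComponentsWithStats(mat.astype('uint8'))
    k=1+st[1:,4].argmax(); 
    print(n,'mat n',st[k,4],cv2.minAreaRect((P[mat][:,:2]*1000).astype('float32')), cv2.minAreaRect((P[lab==k][:,:2]*1000).astype('float32')),np.median(Z[mat]))
    grey=(p.max(-1)-p.min(-1)<45)
    hi=roi&grey&(Z>.025)&(Z<.17)
    nl,lab,st,_=cv2.connectedComponentsWithStats(hi.astype('uint8'))
    for k in range(1,nl):
        if st[k,4]>60:
            q=P[lab==k]; print(' comp',st[k].tolist(),np.round(q.min(0),3),np.round(q.max(0),3))
    top=roi&(abs(Z-.048)<.004)&(br>330)&grey
    nl,lab,st,_=cv2.connectedComponentsWithStats(top.astype('uint8'))
    for k in range(1,nl):
        if st[k,4]>60:
            q=P[lab==k]; print(' top',st[k].tolist(),cv2.minAreaRect((q[:,:2]*1000).astype('float32')),np.median(q[:,2]))
    t2=roi&(Z>.115)&(Z<.155)&grey
    nl,lab,st,_=cv2.connectedComponentsWithStats(t2.astype('uint8'))
    for k in range(1,nl):
        if st[k,4]>20:
            q=P[lab==k]; zm=np.percentile(q[:,2],90); q=q[q[:,2]>zm-.006]; print(' tall',zm,cv2.minAreaRect((q[:,:2]*1000).astype('float32')))
    rail=roi&(Z>.008)&(Z<.022)&(br>250)&grey
    q=P[rail]; print(' rail', len(q),np.round(q.min(0),3),np.round(q.max(0),3))
    c=cv2.resize(z['p'][140:360,180:460] if n=='scene' else z['p'][120:270,240:440],None,fx=2.5 if n=='scene' else 4,fy=2.5 if n=='scene' else 4)[...,::-1]
    cv2.imwrite(f"pics/{n}0c.png",c)
E
```

```text
scene mat n 5342 ((576.143798828125, -67.62759399414062), (199.32713317871094, 376.3766784667969), 85.96923828125) ((667.179931640625, -74.24589538574219), (199.715576171875, 193.28163146972656), 86.2079086303711) 0.004796072584636768
 comp [282, 180, 27, 49, 1027] [ 0.429 -0.134  0.025] [ 0.473 -0.09   0.126]
 comp [203, 218, 14, 8, 80] [ 0.373 -0.299  0.028] [ 0.412 -0.271  0.045]
 comp [427, 218, 56, 44, 1059] [0.583 0.134 0.025] [0.704 0.183 0.048]
 comp [320, 236, 62, 85, 2976] [ 0.55  -0.158  0.025] [0.719 0.007 0.152]
 comp [215, 283, 63, 41, 338] [ 0.561 -0.317  0.025] [ 0.667 -0.233  0.047]
 top [320, 236, 51, 22, 749] ((582.9140625, -63.23868179321289), (95.26974487304688, 44.49822998046875), 73.26002502441406) 0.04869929127171968
 tall 0.12544787208956093 ((449.7735900878906, -111.91028594970703), (31.040037155151367, 29.226953506469727), 43.749507904052734)
 tall 0.1499773925148812 ((693.1051025390625, -132.6499786376953), (36.093963623046875, 36.969417572021484), 20.149620056152344)
 rail 2549 [ 0.376 -0.341  0.008] [0.844 0.35  0.022]
side mat n 4369 ((563.6054077148438
[... 412 characters left out ...]
0.01  0.054]
 comp [302, 189, 22, 37, 638] [ 0.423 -0.136  0.026] [ 0.469 -0.093  0.127]
 comp [398, 214, 13, 7, 64] [ 0.628 -0.262  0.026] [ 0.663 -0.233  0.041]
 comp [326, 271, 11, 12, 102] [ 0.369 -0.306  0.025] [ 0.395 -0.276  0.041]
 top [332, 169, 24, 26, 336] ((577.7833862304688, -66.33451080322266), (93.3121566772461, 42.48158645629883), 72.73263549804688) 0.047055291548644074
 tall 0.14854056918340386 ((689.8472900390625, -131.8213348388672), (37.77265167236328, 34.44575500488281), 61.513301849365234)
 tall 0.12540241911614702 ((446.30108642578125, -111.97311401367188), (32.949249267578125, 27.620450973510742), 56.09279251098633)
 rail 699 [ 0.377 -0.289  0.008] [0.849 0.349 0.022]
```

View pics/side0c.png

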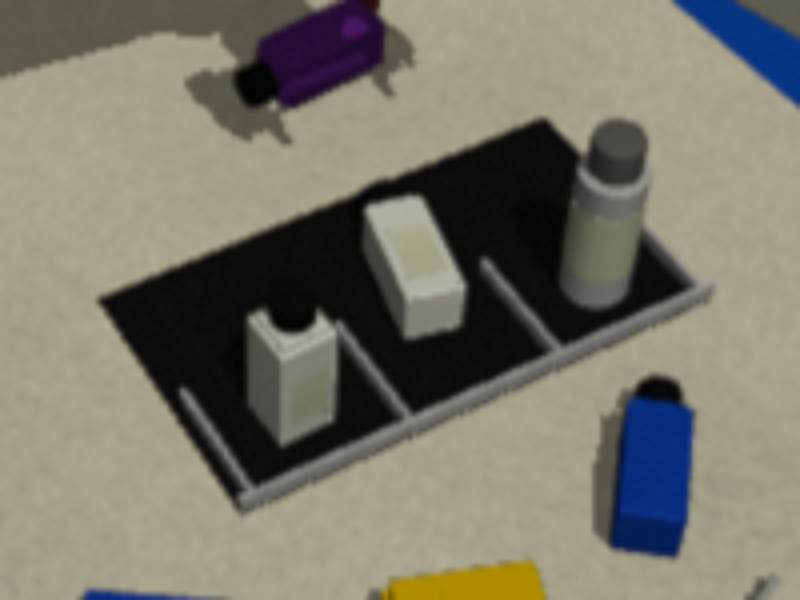

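The cap centre is near (0.598, −0.007) and the bottle axis is at 73°. The mat origin is near (0.5695, −0.122) with yaw −4.2°. I'll go above the cap with the pads square to the axis and check from close up.

Call:
{"op": "play_rows", "data": {"series": [[-0.009, -0.002, -0.03, -8.5], [-0.009, -0.002, -0.03, -8.5], [-0.009, -0.003, -0.03, 0], [0, 0, -0.03, 0], [0, 0, 0, 0], [0, 0, 0, 0]], "hand": -1, "newtons": 8}}

```text
time: 0.7
tool_pos: [0.5981, -0.007, 0.2847]
tool_rot: [0.804, 0.595, -0.0, -0.0]
force: [1.1, -0.2, 0.5]
gripper_width: 1.002
```

```bash
python3 - <<'E'
from h import *
s=ctrl.state();print(s['time'],s['tool_pos'],s['tool_rot'],s['force'])
p,d,m=snap("wrist"); cv2.imwrite("pics/w1.png",p[...,::-1]); P=pts(d,m); np.savez("w1.npz",p=p,d=d,P=P)
print(np.round(m['extrinsics'],3).tolist())
p=p.astype(int);Z=P[...,2];br=p.sum(-1)
top=(d>0)&(abs(Z-.048)<.006)&(br>250)&(p.max(-1)-p.min(-1)<60)
n,lab,st,_=cv2.connectedComponentsWithStats(top.astype('uint8'))
for k in range(1,n):
    if st[k,4]>300: print('top',st[k],cv2.minAreaRect((P[lab==k][:,:2]*1000).astype('float32')))
cap=(d>0)&(Z>.02)&(Z<.046)&(br<150)
n,lab,st,_=cv2.connectedComponentsWithStats(cap.astype('uint8'))
for k in range(1,n):
    if st[k,4]>300: q=P[lab==k];print('cap',st[k],cv2.minAreaRect((q[:,:2]*1000).astype('float32')),q[:,2].max())
E
```

```text
0.7 [ 0.59813797 -0.00695459  0.28472683] [ 8.03834713e-01  5.94852471e-01 -4.52219193e-04 -2.95271843e-04] [ 1.08796831 -0.23738512  0.47803689]
[[0.956, -0.283, -0.074, 0.617], [-0.293, -0.926, -0.237, 0.058], [-0.001, 0.248, -0.969, 0.264], [0.0, 0.0, 0.0, 1.0]]
top [ 283  225   67   68 4255] ((587.0996704101562, -37.227378845214844), (47.65941619873047, 43.593292236328125), 74.11720275878906)
top [ 287  332   63   24 1469] ((570.0440673828125, -96.78988647460938), (21.048828125, 43.675750732421875), 71.83346557617188)
cap [ 293  183   46   39 1670] ((597.1362915039062, -2.4580812454223633), (22.022449493408203, 30.676738739013672), 73.73021697998047) 0.042238330471231045
```

View pics/w1.png

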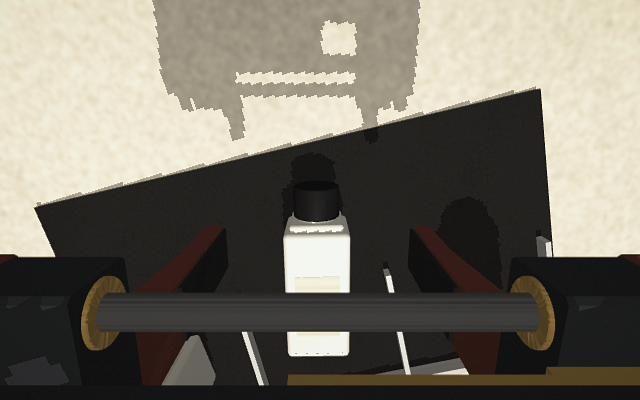

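The wrist view shows the cap (317,200) centred between the fingers (225 and 410). I'll go down, close lightly and then raise the cap.

Call:
{"op": "play_rows", "data": {"series": [[-0.001, 0, -0.04, 0], [0, 0, -0.035, 0], [0, 0, -0.019, 0], [0, 0, 0, 0]]}}

```text
time: 1.15
tool_pos: [0.5968, -0.0069, 0.1897]
tool_rot: [0.804, 0.595, -0.001, -0.001]
force: [-0.1, 0.2, 0.2]
gripper_width: 1.0
```

Call:
{"op": "play_rows", "data": {"series": [[0, 0, 0, 0], [0, 0, 0, 0], [0, 0, 0, 0], [0, 0, 0, 0], [0, 0, 0, 0], [0, 0, 0, 0], [0, 0, 0, 0]], "hand": 1, "newtons": 8}}

```text
time: 1.85
tool_pos: [0.597, -0.007, 0.1907]
tool_rot: [0.804, 0.595, 0.0, 0.0]
force: [0.7, -0.0, 1.5]
gripper_width: 0.406
```

Call:
{"op": "play_rows", "data": {"series": [[0, 0, 0, 0], [0, 0, 0, 0], [0, 0, 0, 0], [0, 0, 0.008, 0], [0, 0, 0.01, 0], [0, 0, 0.01, 0], [0, 0, 0.01, 0]]}}

```text
time: 2.55
tool_pos: [0.5971, -0.007, 0.2299]
tool_rot: [0.804, 0.595, 0.0, 0.0]
force: [0.1, 0.2, -0.5]
gripper_width: 0.407
```

```bash
python3 - <<'E'
from h import *
s=ctrl.state();print(s['time'],s['tool_pos'],s['force'],s['gripper_width'])
p,d,m=snap("side"); a=p[110:270,230:440]
q,d,m=snap("scene"); b=q[130:340,200:475]
cv2.imwrite("pics/c2.png",np.vstack([cv2.resize(a,(394,300)),cv2.resize(b,(394,300))])[...,::-1])
E
```

```text
2.55 [ 0.59710811 -0.00703622  0.22986508] [ 0.05878122  0.15843444 -0.5025532 ] 0.4070842019703016
```

View pics/c2.png

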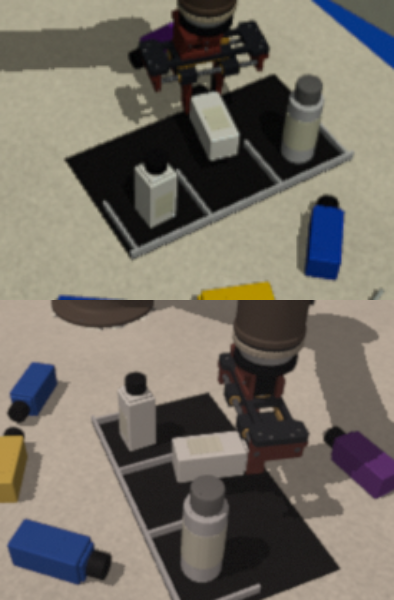

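The bottle seems to have come up with little tilt. I'll measure the tilt numerically.

```bash
cat >> h.py <<'E'
def tilt(n="scene",c=(.58,-.06),r=.09):
    p,d,m=snap(n);P=pts(d,m);p=p.astype(int)
    k=(d>0)&(p.sum(-1)>300)&(p.max(-1)-p.min(-1)<60)&(np.hypot(P[...,0]-c[0],P[...,1]-c[1])<r)&(P[...,2]>.008)
    k&=~((P[...,2]<.022)&(p.sum(-1)<0))
    return P[k],k
E
python3 - <<'E'
from h import *
for n in("scene","side"):
    q,k=tilt(n)
    a=np.array([.29,.956]); t=(q[:,:2]-[.597,-.007])@a
    for lo in np.arange(-.12,.03,.015):
        s=(t>lo)&(t<lo+.015)
        if s.sum()>15: print(n,round(lo,3),s.sum(),np.round(np.percentile(q[s,2],[5,50,95]),3))
E
```

```text
scene -0.12 39 [0.012 0.016 0.08 ]
scene -0.105 304 [0.047 0.081 0.089]
scene -0.09 236 [0.054 0.087 0.089]
scene -0.075 218 [0.059 0.088 0.09 ]
scene -0.06 230 [0.053 0.087 0.09 ]
scene -0.045 334 [0.054 0.088 0.446]
scene -0.03 256 [0.052 0.088 0.252]
scene -0.015 42 [0.062 0.086 0.253]
scene 0.015 26 [0.172 0.184 0.242]
side -0.12 78 [0.014 0.061 0.084]
side -0.105 165 [0.016 0.079 0.088]
side -0.09 72 [0.016 0.085 0.089]
side -0.075 69 [0.043 0.086 0.089]
side -0.06 71 [0.083 0.087 0.264]
side -0.045 63 [0.083 0.086 0.089]
side -0.03 67 [0.083 0.087 0.147]
```

It's held dead level at 8 N. I'll lower it, drop the grip to 3 N and lift again.

Call:
{"op": "play_rows", "data": {"series": [[0, 0, -0.015, 0], [0, 0, -0.015, 0], [0, 0, 0, 0], [0, 0, 0, 0], [0, 0, 0, 0], [0, 0, 0.01, 0], [0, 0, 0.01, 0], [0, 0, 0.01, 0]], "newtons": 3}}

```text
time: 3.55
tool_pos: [0.5973, -0.0071, 0.2303]
tool_rot: [0.804, 0.595, 0.001, 0.0]
force: [0.9, 0.1, -1.2]
gripper_width: 0.405
```

```bash
cat > prof.py <<'E'
from h import *
s=ctrl.state();print(s['time'],np.round(s['tool_pos'],4),np.round(s['force'],2),s['gripper_width'])
for n in("scene",):
    q,k=tilt(n,r=.12)
    a=np.array([.29,.956]); t=(q[:,:2]-[.597,-.007])@a; q=q[q[:,2]<.2]; t=(q[:,:2]-[.597,-.007])@a
    for lo in np.arange(-.12,.03,.015):
        s=(t>lo)&(t<lo+.015)
        if s.sum()>15: print(n,round(lo,3),s.sum(),np.round(np.percentile(q[s,2],[5,50,95]),3))
E
python3 prof.py
```

```text
3.55 [ 0.5973 -0.0071  0.2303] [ 0.94  0.08 -1.17] 0.40544045321333827
scene -0.12 113 [0.013 0.045 0.092]
scene -0.105 239 [0.015 0.048 0.054]
scene -0.09 179 [0.026 0.057 0.061]
scene -0.075 157 [0.059 0.064 0.068]
scene -0.06 199 [0.052 0.07  0.074]
scene -0.045 248 [0.04  0.075 0.08 ]
scene -0.03 183 [0.043 0.073 0.082]
scene 0.015 33 [0.171 0.173 0.197]
```

At 3 N it pivots, about 24° so far. I'll keep raising it.

Call:
{"op": "play_rows", "data": {"series": [[0, 0, 0.01, 0], [0, 0, 0.01, 0], [0, 0, 0.01, 0], [0, 0, 0.01, 0], [0, 0, 0.01, 0], [0, 0, 0.01, 0], [0, 0, 0, 0], [0, 0, 0, 0]]}}

```text
time: 4.4
tool_pos: [0.597, -0.0069, 0.2888]
tool_rot: [0.804, 0.595, 0.0, 0.0]
force: [-0.4, -0.6, 0.2]
gripper_width: 0.405
```

```bash
python3 prof.py; python3 - <<'E'
from h import *
p,d,m=snap("side"); a=p[60:270,210:460]
q,d,m=snap("scene"); b=q[100:340,200:490]
cv2.imwrite("pics/c3.png",np.hstack([cv2.resize(a,(400,340)),cv2.resize(b,(400,340))])[...,::-1])
E
```

```text
4.4 [ 0.597  -0.0069  0.2888] [-0.4  -0.6   0.16] 0.4051396239254202
scene -0.12 73 [0.013 0.017 0.093]
scene -0.105 22 [0.011 0.016 0.018]
scene -0.045 77 [0.08  0.089 0.097]
scene -0.03 168 [0.052 0.085 0.103]
scene -0.015 272 [0.026 0.074 0.108]
scene 0.0 221 [0.017 0.056 0.098]
scene 0.015 113 [0.021 0.042 0.067]
```

View pics/c3.png

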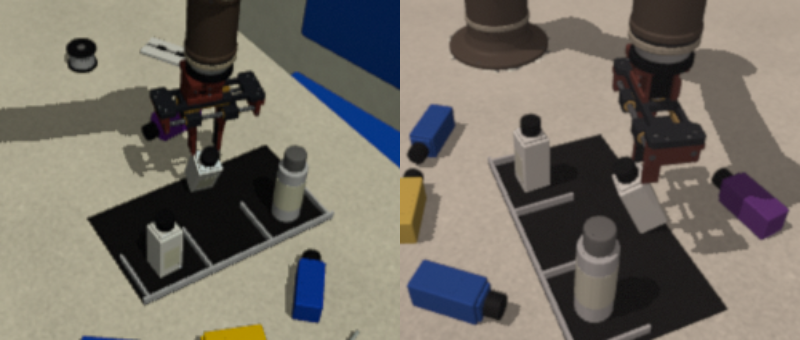

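The bottle now leans the other way: the cap, at (628,170) in the right-hand crop, leans toward the bay. I'll locate the cap and body points.

```bash
cat > loc.py <<'E'
from h import *
s=ctrl.state();print(s['time'],np.round(s['tool_pos'],4),np.round(s['force'],2),s['gripper_width'])
O=np.array([.5695,-.122]);ax=np.array([-.073,-.9973]);ay=np.array([.9973,-.073])
for n in("scene","side"):
    p,d,m=snap(n);P=pts(d,m);p=p.astype(int)
    M=np.stack([(P[...,:2]-O)@ax,(P[...,:2]-O)@ay,P[...,2]-.004],-1)*1000
    roi=(d>0)&(abs(M[...,1])<70)&(abs(M[...,0])<160)
    w=roi&(p.sum(-1)>260)&(p.max(-1)-p.min(-1)<50)&(M[...,2]>15)&(M[...,2]<128)
    b=roi&(p.sum(-1)<130)&(M[...,2]>15)&(M[...,2]<135)&(p.max(-1)-p.min(-1)<25)
    for nm,k in(("white",w),("black",b)):
        nl,lab,st,_=cv2.connectedComponentsWithStats(k.astype('uint8'))
        for i in range(1,nl):
            if st[i,4]>25:
                q=M[lab==i]; print(n,nm,st[i].tolist(),'mat mm med',np.round(np.median(q,0)),'min',np.round(q.min(0)),'max',np.round(q.max(0)))
                if nm=="white" and st[i,4]>100:
                    for lo in range(15,120,15):
                        s_=(q[:,2]>=lo)&(q[:,2]<lo+15)
                        if s_.sum()>8: print('   z',lo,s_.sum(),'x',np.round([q[s_,0].min(),q[s_,0].max()]),'y',np.round([q[s_,1].min(),q[s_,1].max()]))
E
python3 loc.py
```

```text
4.55 [ 0.5971 -0.0071  0.2886] [1.02 0.04 2.57] 0.4049051404612972
scene white [354, 214, 40, 47, 835] mat mm med [-107.   40.   67.] min [-148.   -7.   15.] max [-75.  50. 118.]
   z 15 105 x [-148. -100.] y [39. 50.]
   z 30 126 x [-145.  -93.] y [33. 48.]
   z 45 124 x [-141.  -87.] y [34. 47.]
   z 60 143 x [-135.  -80.] y [33. 45.]
   z 75 178 x [-129.  -75.] y [-7. 44.]
   z 90 152 x [-119.  -77.] y [ 1. 43.]
scene black [354, 201, 24, 28, 324] mat mm med [-89.  17. 116.] min [-124.   -3.   98.] max [-72.  33. 134.]
side white [331, 152, 18, 17, 121] mat mm med [-84.   3.  88.] min [-121.  -10.   71.] max [-75.  35. 119.]
   z 75 71 x [-107.  -75.] y [-10.  35.]
   z 90 42 x [-121.  -77.] y [-7. 28.]
side black [335, 142, 12, 21, 138] mat mm med [-86.  12. 115.] min [-119.   -4.   92.] max [-71.  38. 131.]
```

The cap is still pinched. The bottle hangs about 24° past vertical, with its base toward mat −x. I'll firm the grip, raise it a little, square the yaw and carry it over the bay (mat +150, −20). Then I'll set the base down and drag outward to bring it upright.

Call:
{"op": "play_rows", "data": {"series": [[0, 0, 0, 0], [0, 0, 0, 0], [0, 0, 0.01, 0], [0, 0, 0.01, 3], [-0.005, -0.02, 0, 5], [-0.006, -0.03, 0, 5], [-0.007, -0.03, 0, 0], [-0.007, -0.03, 0, 0]], "newtons": 10}}

```text
time: 5.45
tool_pos: [0.5715, -0.118, 0.3089]
tool_rot: [0.731, 0.682, -0.0, -0.0]
force: [0.6, -0.8, -0.8]
gripper_width: 0.386
```

Call:
{"op": "play_rows", "data": {"series": [[-0.004, -0.025, 0, 0], [-0.002, -0.013, 0, 0], [0, 0, 0, 0], [0, 0, 0, 0]]}}

```text
time: 5.85
tool_pos: [0.5662, -0.1539, 0.3087]
tool_rot: [0.731, 0.682, 0.0, -0.0]
force: [0.1, 0.7, -1.7]
gripper_width: 0.385
```

```bash
python3 loc.py; python3 - <<'E'
from h import *
p,d,m=snap("side"); a=p[60:270,210:460]
q,d,m=snap("scene"); b=q[100:340,200:490]
cv2.imwrite("pics/c4.png",np.hstack([cv2.resize(a,(400,340)),cv2.resize(b,(400,340))])[...,::-1])
E
```

```text
5.85 [ 0.5662 -0.1539  0.3087] [ 0.11  0.73 -1.7 ] 0.38514323759351893
scene white [276, 229, 43, 43, 884] mat mm med [41. 22. 84.] min [  3. -20.  25.] max [ 72.  25. 126.]
   z 15 12 x [23. 39.] y [20. 23.]
   z 30 100 x [ 3. 47.] y [20. 24.]
   z 45 118 x [ 5. 51.] y [19. 24.]
   z 60 135 x [ 8. 58.] y [-8. 24.]
   z 75 134 x [15. 64.] y [19. 24.]
   z 90 157 x [19. 72.] y [-7. 25.]
   z 105 211 x [27. 72.] y [-20.  25.]
scene white [238, 288, 29, 17, 43] mat mm med [135.  52.  40.] min [120.  31.  24.] max [159.  70.  42.]
scene black [275, 225, 19, 11, 85] mat mm med [ 61.  14. 130.] min [ 46.  -3. 120.] max [ 76.  18. 135.]
side white [355, 182, 20, 22, 142] mat mm med [ 60. -14. 107.] min [ 19. -23.  16.] max [ 71.  54. 124.]
   z 90 47 x [51. 71.] y [-23.  18.]
   z 105 66 x [29. 70.] y [-23.  19.]
side black [361, 185, 14, 11, 80] mat mm med [ 68.  -6. 130.] min [ 53. -17. 115.] max [ 77.  14. 135.]
```

View pics/c4.png

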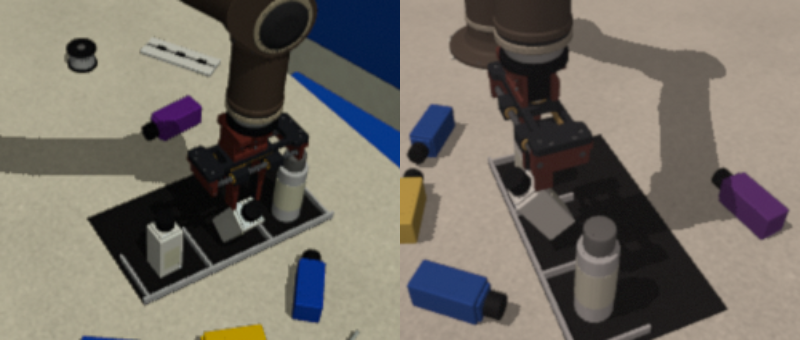

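The bottle is centred across the bay (y −20..25) and tilted about 23°. Its lower corner is at x≈36, z≈20 above the mat. I'll shift out 10 mm and lower until it touches.

Call:
{"op": "play_rows", "data": {"series": [[0.001, 0.01, 0, 0], [0, 0, -0.007, 0], [0, 0, -0.006, 0], [0, 0, -0.003, 0], [0, 0, 0, 0]]}}

```text
time: 6.55
tool_pos: [0.5667, -0.1451, 0.2918]
tool_rot: [0.731, 0.682, -0.001, -0.001]
force: [-0.7, 0.8, -1.1]
gripper_width: 0.391
```

```bash
python3 loc.py | grep -v black
```

```text
6.55 [ 0.5667 -0.1451  0.2918] [-0.71  0.82 -1.06] 0.3910429481121056
scene white [280, 234, 40, 40, 825] mat mm med [36. 21. 69.] min [  0. -19.  15.] max [ 65.  24. 107.]
   z 15 100 x [ 0. 44.] y [19. 24.]
   z 30 112 x [ 3. 49.] y [19. 24.]
   z 45 125 x [ 7. 53.] y [20. 24.]
   z 60 125 x [13. 59.] y [15. 23.]
   z 75 142 x [17. 64.] y [-6. 23.]
   z 90 209 x [20. 65.] y [-19.  24.]
   z 105 12 x [34. 44.] y [ 9. 19.]
scene white [238, 288, 28, 13, 39] mat mm med [137.  49.  40.] min [121.  30.  36.] max [159.  69.  42.]
side white [353, 187, 21, 29, 160] mat mm med [ 58. -15.  92.] min [ 23. -24.  20.] max [ 66.  21. 109.]
   z 60 10 x [56. 61.] y [-21.  11.]
   z 75 39 x [43. 66.] y [-22.  21.]
   z 90 95 x [23. 66.] y [-24.  19.]
```

Call:
{"op": "play_rows", "data": {"series": [[0, 0, -0.003, 0], [0, 0, -0.002, 0], [0, 0, 0, 0]]}}

```text
time: 6.95
tool_pos: [0.5673, -0.1453, 0.2881]
tool_rot: [0.731, 0.682, 0.0, 0.001]
force: [0.5, -0.5, 2.3]
gripper_width: 0.39
```

Call:
{"op": "play_rows", "data": {"series": [[0, 0, -0.002, 0], [0, 0, 0, 0], [0, 0, 0, 0]]}}

```text
time: 7.25
tool_pos: [0.5678, -0.1457, 0.2874]
tool_rot: [0.732, 0.682, 0.001, 0.002]
force: [-1.3, -1.5, 10.0]
gripper_width: 0.393
```

Call:
{"op": "play_rows", "data": {"series": [[0, 0, -0.002, 0], [0, 0, 0, 0], [0, 0, 0, 0]]}}

```text
time: 7.55
tool_pos: [0.5681, -0.1462, 0.2869]
tool_rot: [0.732, 0.682, 0.001, 0.003]
force: [-2.3, -2.9, 20.9]
gripper_width: 0.399
```

The corner is firmly on the mat. I'll ease off, lighten the grip and drag outward.

Call:
{"op": "play_rows", "data": {"series": [[0, 0, 0.003, 0], [0, 0, 0, 0], [0, 0.004, 0, 0], [0, 0.004, 0, 0], [0, 0.004, 0, 0], [0, 0.004, 0, 0], [0, 0, 0, 0]], "newtons": 3}}

```text
time: 8.25
tool_pos: [0.5672, -0.1282, 0.2867]
tool_rot: [0.731, 0.682, 0.0, -0.0]
force: [0.1, 0.9, 4.7]
gripper_width: 0.407
```

```bash
python3 loc.py
```

```text
8.25 [ 0.5672 -0.1282  0.2867] [0.05 0.91 4.74] 0.4069816368221461
scene white [288, 225, 39, 48, 819] mat mm med [21. 21. 67.] min [-14. -20.  15.] max [ 48.  24. 119.]
   z 15 109 x [-14.  31.] y [14. 23.]
   z 30 118 x [-10.  36.] y [ 7. 24.]
   z 45 117 x [-6. 39.] y [-2. 23.]
   z 60 129 x [-1. 44.] y [-12.  23.]
   z 75 163 x [ 3. 48.] y [-20.  24.]
   z 90 181 x [ 6. 47.] y [-17.  23.]
scene white [238, 288, 29, 17, 43] mat mm med [135.  52.  40.] min [119.  30.  23.] max [159.  70.  43.]
scene black [290, 214, 21, 26, 326] mat mm med [ 32.   5. 119.] min [  4. -21. 101.] max [ 50.  17. 129.]
side white [350, 185, 20, 28, 204] mat mm med [ 41. -12.  87.] min [  5. -25.  15.] max [ 50.  53. 106.]
   z 45 26 x [37. 43.] y [-22.  14.]
   z 60 27 x [40. 47.] y [-23.  18.]
   z 75 58 x [31. 50.] y [-24.  20.]
   z 90 81 x [ 8. 50.] y [-25.  15.]
side black [355, 170, 13, 24, 184] mat mm med [ 35.   0. 119.] min [ -4. -20.  98.] max [ 53.  22. 135.]
side black [344, 176, 5, 14, 39] mat mm med [  7. -29. 114.] min [ -4. -31.  88.] max [ 18. -25. 134.]
```

The tilt is down to about 16° and the base corner is at x≈25. I'll drag a little more, then check.

Call:
{"op": "play_rows", "data": {"series": [[0, 0.003, -0.0005, 0], [0, 0.003, -0.0005, 0], [0, 0.003, 0, 0], [0, 0, 0, 0]]}}

```text
time: 8.75
tool_pos: [0.5669, -0.1194, 0.2853]
tool_rot: [0.731, 0.682, -0.0, -0.0]
force: [1.2, 1.3, 1.8]
gripper_width: 0.41
```

```bash
python3 loc.py
```

```text
8.75 [ 0.5669 -0.1194  0.2853] [1.2  1.28 1.77] 0.410390259312168
scene white [292, 230, 35, 42, 857] mat mm med [19. 20. 66.] min [-15. -22.  15.] max [ 41.  23. 103.]
   z 15 109 x [-15.  29.] y [-14.  23.]
   z 30 129 x [-12.  33.] y [-15.  23.]
   z 45 125 x [-10.  36.] y [-17.  23.]
   z 60 141 x [-7. 38.] y [-19.  23.]
   z 75 151 x [-3. 41.] y [-18.  23.]
   z 90 202 x [-2. 41.] y [-22.  23.]
scene white [238, 288, 28, 13, 39] mat mm med [137.  49.  40.] min [121.  30.  35.] max [159.  69.  42.]
scene black [295, 211, 21, 26, 322] mat mm med [ 22.   3. 121.] min [ -6. -23.  96.] max [ 40.  18. 134.]
side white [348, 184, 20, 28, 278] mat mm med [35. -9. 78.] min [  4. -26.  15.] max [ 43.  19. 106.]
   z 15 30 x [26. 31.] y [-23.  18.]
   z 30 31 x [28. 35.] y [-24.  16.]
   z 45 32 x [32. 36.] y [-24.  19.]
   z 60 36 x [35. 40.] y [-24.  16.]
   z 75 56 x [12. 42.] y [-25.  19.]
   z 90 92 x [ 4. 43.] y [-26.  18.]
side black [353, 169, 12, 23, 183] mat mm med [ 24.  -3. 120.] min [-13. -19.  99.] max [ 42.  18. 134.]
side black [342, 174, 5, 15, 43] mat mm med [ -3. -30. 119.] min [-15. -32.  78.] max [ 11. -22. 135.]
```

Now about 11°, pivoting cleanly. I'll continue.

Call:
{"op": "play_rows", "data": {"series": [[0, 0.003, 0, 0], [0, 0.003, 0, 0], [0, 0.003, 0, 0], [0, 0.003, 0, 0], [0, 0.003, 0, 0], [0, 0.002, 0, 0], [0, 0, 0, 0]]}}

```text
time: 9.55
tool_pos: [0.567, -0.1026, 0.2857]
tool_rot: [0.731, 0.682, 0.0, -0.0]
force: [0.1, -0.2, -1.3]
gripper_width: 0.41
```

```bash
python3 loc.py
```

```text
9.55 [ 0.567  -0.1026  0.2857] [ 0.11 -0.19 -1.3 ] 0.41008289354520605
scene white [300, 226, 34, 43, 852] mat mm med [ 2. 19. 67.] min [-29. -23.  15.] max [ 24.  22. 104.]
   z 15 110 x [-28.  12.] y [-16.  22.]
   z 30 122 x [-29.  15.] y [-19.  22.]
   z 45 132 x [-27.  18.] y [-21.  22.]
   z 60 133 x [-24.  21.] y [-19.  21.]
   z 75 154 x [-20.  24.] y [-20.  21.]
   z 90 201 x [-17.  23.] y [-23.  21.]
scene white [238, 288, 28, 13, 38] mat mm med [137.  50.  40.] min [121.  31.  37.] max [159.  70.  43.]
scene black [304, 205, 20, 30, 340] mat mm med [  5.   0. 121.] min [-23. -30.  99.] max [ 23.  15. 135.]
side white [344, 180, 20, 28, 271] mat mm med [ 17. -10.  78.] min [-12. -27.  15.] max [ 27.  18. 104.]
   z 15 34 x [ 8. 13.] y [-25.  16.]
   z 30 27 x [11. 17.] y [-24.  18.]
   z 45 38 x [13. 19.] y [-26.  18.]
   z 60 31 x [17. 22.] y [-26.  18.]
   z 75 59 x [-8. 27.] y [-26.  17.]
   z 90 82 x [-12.  27.] y [-27.  14.]
side black [349, 164, 12, 24, 184] mat mm med [  7.  -3. 119.] min [-29. -21. 100.] max [ 25.  17. 134.]
side black [338, 171, 5, 13, 39] mat mm med [-18. -31. 114.] min [-31. -33.  90.] max [ -8. -26. 135.]
```

It slid that time: still about 12° and now around 14 mm out. I'll lift slightly, carry it back in and press down. The grip is now outboard of the corner, so pressing should seat the base.

Call:
{"op": "play_rows", "data": {"series": [[0, 0, 0.004, 0], [0, 0, 0.003, 0], [0, -0.008, 0, 0], [-0.001, -0.008, 0, 0], [0, 0, 0, 0]], "newtons": 6}}

```text
time: 10.15
tool_pos: [0.5656, -0.1211, 0.2926]
tool_rot: [0.732, 0.681, -0.0, 0.0]
force: [-0.4, -0.0, -1.0]
gripper_width: 0.402
```

Call:
{"op": "play_rows", "data": {"series": [[0, 0, -0.003, 0], [0, 0, -0.003, 0], [0, 0, -0.002, 0], [0, 0, -0.002, 0], [0, 0, 0, 0], [0, 0, 0, 0]], "newtons": 3}}

```text
time: 10.75
tool_pos: [0.567, -0.1178, 0.2846]
tool_rot: [0.731, 0.682, 0.002, 0.001]
force: [-3.1, 3.5, 14.5]
gripper_width: 0.407
```

```bash
python3 loc.py
```

```text
10.75 [ 0.567  -0.1178  0.2846] [-3.06  3.49 14.47] 0.4071834739929306
scene white [293, 230, 36, 42, 817] mat mm med [15. 20. 67.] min [-19. -21.  15.] max [ 38.  23. 104.]
   z 15 110 x [-19.  25.] y [-15.  22.]
   z 30 115 x [-17.  28.] y [-12.  22.]
   z 45 124 x [-14.  32.] y [-15.  22.]
   z 60 133 x [-9. 35.] y [-19.  23.]
   z 75 156 x [-8. 38.] y [-21.  23.]
   z 90 179 x [-5. 38.] y [-18.  22.]
scene white [238, 288, 28, 12, 38] mat mm med [138.  49.  40.] min [121.  30.  36.] max [159.  68.  42.]
scene black [296, 211, 21, 27, 324] mat mm med [ 21.   4. 120.] min [ -8. -22. 100.] max [ 38.  18. 134.]
side white [348, 183, 20, 28, 261] mat mm med [ 31. -11.  78.] min [  4. -26.  15.] max [ 40.  19. 104.]
   z 15 29 x [22. 27.] y [-25.  14.]
   z 30 28 x [24. 30.] y [-24.  16.]
   z 45 31 x [27. 34.] y [-26.  15.]
   z 60 34 x [31. 37.] y [-24.  17.]
   z 75 59 x [16. 40.] y [-26.  19.]
   z 90 80 x [ 4. 40.] y [-25.  17.]
side black [352, 167, 13, 24, 184] mat mm med [ 22.  -1. 119.] min [-14. -19.  91.] max [ 39.  18. 135.]
side black [342, 173, 5, 14, 41] mat mm med [ -3. -30. 117.] min [-14. -32.  90.] max [  7. -24. 135.]
```

It's still stuck by friction at about 12°, well inside the stable range (tipping needs about 23°), and its corner is at x≈21. Standing up from there puts it near the centre. I'll unload and release it with the fingers half open as guards.

Call:
{"op": "play_rows", "data": {"series": [[0, 0, 0.0015, 0], [0, 0, 0.0015, 0], [0, 0, 0, 0]]}}

```text
time: 11.15
tool_pos: [0.5659, -0.1189, 0.2855]
tool_rot: [0.731, 0.682, -0.0, -0.0]
force: [-0.6, -0.7, -1.3]
gripper_width: 0.405
```

Call:
{"op": "play_rows", "data": {"series": [[0, 0, 0, 0], [0, 0, 0, 0], [0, 0, 0, 0], [0, 0, 0, 0], [0, 0, 0, 0], [0, 0, 0, 0], [0, 0, 0, 0], [0, 0, 0, 0]], "hand": -0.2}}

```text
time: 11.95
tool_pos: [0.566, -0.119, 0.2857]
tool_rot: [0.731, 0.682, 0.0, 0.0]
force: [0.6, -0.1, -0.1]
gripper_width: 0.598
```

```bash
python3 loc.py
```

```text
11.95 [ 0.566  -0.119   0.2857] [ 0.63 -0.13 -0.05] 0.5977957656260325
scene white [300, 226, 29, 45, 859] mat mm med [13. 18. 61.] min [-20. -24.  15.] max [24. 22. 99.]
   z 15 130 x [-20.  23.] y [-21.  21.]
   z 30 143 x [-19.  23.] y [-20.  21.]
   z 45 141 x [-19.  24.] y [-18.  21.]
   z 60 154 x [-18.  24.] y [-22.  22.]
   z 75 148 x [-17.  24.] y [-21.  21.]
   z 90 143 x [ 4. 24.] y [-24.  20.]
scene white [238, 288, 28, 13, 39] mat mm med [137.  48.  40.] min [121.  31.  34.] max [159.  68.  42.]
scene black [305, 207, 12, 28, 205] mat mm med [  9.   0. 120.] min [ -5. -34. 101.] max [ 19.  14. 130.]
side white [346, 182, 17, 29, 335] mat mm med [20. -8. 68.] min [ -6. -26.  15.] max [ 25.  18. 101.]
   z 15 48 x [17. 25.] y [-26.  16.]
   z 30 44 x [18. 25.] y [-26.  15.]
   z 45 49 x [17. 24.] y [-26.  18.]
   z 60 52 x [17. 23.] y [-26.  17.]
   z 75 70 x [-1. 24.] y [-26.  17.]
   z 90 72 x [-6. 22.] y [-26.  14.]
side black [346, 166, 19, 20, 199] mat mm med [  2.  -3. 118.] min [-17. -33.  96.] max [ 14.  25. 134.]
side black [339, 175, 5, 12, 41] mat mm med [ -3. -39. 119.] min [-17. -42.  78.] max [  9. -27. 134.]
```

It's upright. I'll open the gripper, retreat straight up, then check everything.

Call:
{"op": "play_rows", "data": {"series": [[0, 0, 0, 0], [0, 0, 0, 0], [0, 0, 0, 0], [0, 0, 0.02, 0], [0, 0, 0.04, 0], [0, 0, 0.05, 0], [0, 0, 0.04, 0], [0, 0, 0, 0]], "hand": -1}}

```text
time: 12.85
tool_pos: [0.567, -0.1193, 0.4419]
tool_rot: [0.731, 0.682, 0.003, 0.004]
force: [1.1, -0.4, -0.7]
gripper_width: 1.0
```

Call:
{"op": "play_rows", "data": {"series": [[0, 0.04, 0.02, 0], [0, 0.04, 0, 0], [0, 0.04, 0, 0], [0, 0.04, 0, 0], [0, 0.04, 0, 0], [0, 0, 0, 0]]}}

```text
time: 13.45
tool_pos: [0.5652, 0.0875, 0.4549]
tool_rot: [0.728, 0.685, 0.001, -0.002]
force: [-0.0, -0.1, -0.2]
gripper_width: 1.002
```

```bash
cat > fin.py <<'E'
from h import *
s=ctrl.state();print(s['time'],np.round(s['tool_pos'],3))
ims=[]
for n in("scene","side"):
    p,d,m=snap(n);P=pts(d,m);ims.append(p);p=p.astype(int)
    X,Y,Z=P[...,0],P[...,1],P[...,2]
    g=(d>0)&(X>.38)&(X<.78)&(Y>-.19)&(Y<-.02)&(p.max(-1)-p.min(-1)<45)
    for nm,lo,hi in(("tops",.113,.16),("shoulder/body",.088,.100)):
        k=g&(Z>lo)&(Z<hi); nl,lab,st,_=cv2.connectedComponentsWithStats(k.astype('uint8'))
        for i in range(1,nl):
            if st[i,4]>20:
                q=P[lab==i]; zm=np.percentile(q[:,2],92)
                if nm=="tops": q=q[q[:,2]>zm-.005]
                print(n,nm,round(zm,3),[np.round(v,1) for v in cv2.minAreaRect((q[:,:2]*1000).astype('float32'))])
    mat=(d>0)&(X>.35)&(X<.8)&(abs(Y)<.2)&(p.sum(-1)<120)&(abs(Z-.004)<.006)
    print(n,'mat',cv2.minAreaRect((P[mat][:,:2]*1000).astype('float32')))
a=ims[1][90:270,210:450];b=ims[0][130:340,200:480]
cv2.imwrite("pics/fin%d.png"%int(s['time']*100),np.hstack([cv2.resize(a,(400,300)),cv2.resize(b,(400,300))])[...,::-1])
E
python3 fin.py; ls pics
```

```text
13.45 [0.565 0.088 0.455]
scene tops 0.126 [array([ 449.3, -111.9]), array([30.7, 29.4]), np.float64(65.7)]
scene tops 0.125 [array([ 566.9, -121.2]), array([30.7, 30.9]), np.float64(35.3)]
scene tops 0.15 [array([ 693.1, -132.3]), array([36.3, 36.3]), np.float64(20.1)]
scene shoulder/body 0.098 [array([ 451.4, -111.9]), array([43.5, 41.7]), np.float64(89.8)]
scene shoulder/body 0.098 [array([ 575.9, -130.6]), array([58.7, 32.4]), np.float64(44.3)]
scene shoulder/body 0.099 [array([ 705.2, -140.3]), array([49. , 21.7]), np.float64(56.6)]
scene mat ((576.6262817382812, -68.700439453125), (201.01339721679688, 375.93170166015625), 86.5050048828125)
side tops 0.149 [array([ 690.5, -132.2]), array([36.3, 35.2]), np.float64(17.9)]
side tops 0.125 [array([ 563.4, -122.7]), array([29.7, 29. ]), np.float64(47.1)]
side tops 0.126 [array([ 445.7, -112.9]), array([29.8, 27.5]), np.float64(56.9)]
side shoulder/body 0.099 [array([ 680.5, -143.4]), array([25.9, 48.8]), np.float64(46.0)]
side shoulder/body 0.099 [array([ 556.1, -128.9]), array([35.5, 59.4]), np.float64(40.3)]
side shoulder/body 0.099 [array([ 445.4, -112. ]), array([43.8, 48.6]), np.float64(2.2)]
side mat ((574.9341430664062, -1.486846923828125), (325.4586486816406, 377.70452880859375), 85.8277587890625)
c2.png
c3.png
c4.png
fin1345.png
scene0.png
scene0c.png
side0.png
side0c.png
w1.png
```

View pics/fin1345.png

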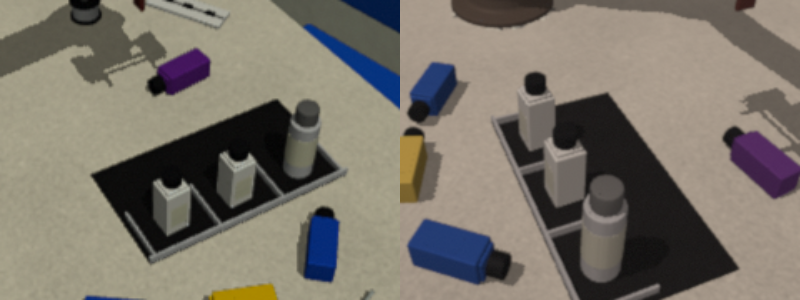

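```bash
python3 - <<'E'
from h import *
O=np.array([.5695,-.122])
for n in("scene","side"):
    p,d,m=snap(n);P=pts(d,m);p=p.astype(int)
    for a in(-4.2,-3.9):
        t=np.deg2rad(a);ay=np.array([np.cos(t),np.sin(t)]);ax=np.array([ay[1],-ay[0]])
        x=(P[...,:2]-O)@ax*1000;y=(P[...,:2]-O)@ay*1000;z=P[...,2]*1000
        f=(d>0)&(z>11)&(z<20)&(p.max(-1)-p.min(-1)<45)&(p.sum(-1)>200)
        print(n,a,'fins',[(c,int(k.sum()),np.round(np.median(y[k]),1)) for c in(-180,-60,60,180) for k in[f&(x>-40)&(x<40)&(abs(y-c)<12)]])
        k=f&(abs(y)<170)&(x>44)&(x<62); print('  rail x',np.round(np.percentile(x[k],[5,50,95]),1),'slope',np.polyfit(y[k],x[k],1)[0]*57.3)
        w=(d>0)&(abs(y)<32)&(abs(x)<35)&(z>20)&(z<90)&(p.sum(-1)>200)
        q=np.stack([x[w],y[w]],1).astype('float32'); print('  bottle',np.round(np.percentile(q,[1,99],axis=0),1).tolist(),cv2.minAreaRect(q))
E
```

```text
scene -4.2 fins [(-180, 39, np.float64(-178.1)), (-60, 49, np.float64(-58.0)), (60, 78, np.float64(61.9)), (180, 185, np.float64(181.7))]
  rail x [47.6 50.7 53. ] slope -0.25650992475288464
  bottle [[-20.7, -20.3], [22.1, 20.5]] ((9.900100708007812, 8.603902816772461), (29.505216598510742, 58.578609466552734), 47.23275375366211)
scene -3.9 fins [(-180, 40, np.float64(-178.2)), (-60, 50, np.float64(-58.2)), (60, 77, np.float64(61.8)), (180, 184, np.float64(181.6))]
  rail x [48.  50.9 52.8] slope 0.03787883945186044
  bottle [[-20.6, -20.4], [22.0, 20.5]] ((9.945013999938965, 8.551942825317383), (29.505207061767578, 58.57859420776367), 46.932762145996094)
side -4.2 fins [(-180, 45, np.float64(-181.7)), (-60, 50, np.float64(-62.1)), (60, 35, np.float64(57.7)), (180, 33, np.float64(177.7))]
  rail x [47.9 52.  55. ] slope -0.3139879532616729
  bottle [[-14.6, -28.2], [24.5, 16.0]] ((12.030232429504395, -14.8243408203125), (58.309844970703125, 32.71562576293945), 47.752742767333984)
side -3.9 fins [(-180, 46, np.float64(-181.7)), (-60, 50, np.float64(-62.1)), (60, 35, np.float64(57.5)), (180, 32, np.float64(177.6))]
  rail x [48.2 52.1 55.1] slope -0.012762124637219083
  bottle [[-14.8, -28.3], [24.5, 15.8]] ((11.952445983886719, -14.88711929321289), (58.309852600097656, 32.71562957763672), 47.45275115966797)
```

The bottle stands upright with its cap centre about 4 mm along the row from the bay centre and about 0 mm off the row line. The two neighbours are unmoved to within 1 mm, and nothing is touching. I'm handing it in.

```bash
python3 -c "
from rig import ctrl
print(ctrl.state()['time']);print(ctrl.sign_off())"
```

```text
13.65
the job is handed in; nothing more can be done
None
```

The fallen bottle is standing upright on its base in the middle bay and has been let go. I handed the job in at 13.65 s, with the arm drawn clear and nothing being touched.

**How it went:** I gripped the bottle by its cap. At 8 N it came up level, so I eased to 3 N and it pivoted, but it swung past vertical. I squared it up, carried it over the bay and set it down on its base edge. Dragging the cap outward brought it part of the way up, but it slid once and I had to carry it back. Pressing down on it (14.5 N at the wrist) did not seat the base. I let go with it leaning about 12°, which is inside its stable range, and it settled upright by itself.

**Last checks:**
- **Position:** the cap top is about 125 mm above the bench, which is right for an upright bottle on the mat. It is within about 1 mm of the row line and about 4 mm from the bay's centre along the row, toward the robot. I left that offset rather than risk moving the bottle again.
- **Neighbours:** the standing bottle and the spray can are where they were, to within about 1 mm.
- **Camera disagreement:** the two cameras differ by about 4 mm along the row, so I averaged them and confirmed the result against the mat's fins.
- **Force:** the highest wrist reading I saw was about 21 N, when the bottle's edge first met the mat.

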